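# Spring check on a grill-well cover

### The job

Check the lid spring of the grill-well unit: take the screwdriver, push its tip into the small recessed release button in the unit's front so that the cover unlatches and pops up a little, and lay the screwdriver back on the table. Then take the cover by its bar handle, raise it past the balance point where the spring starts to lift it by itself (but do not let it fly fully open), bring it back to just below the balance point and keep holding it still there. The program finishes while the gripper is holding the cover, with the other things on the table left where they are.

Things in the scene. Friction and masses are not known exactly. Their poses are not given: they have to be found in the camera images.
- unit: grey steel grill-well box, 180 mm deep (x) x 200 mm wide (y) x 85 mm high, screwed to the table (immovable); origin at the centre of its underside, z up, its front face looks along its own -x (roughly towards the robot, at x = -90 mm). The release recess is in the front face, the bar handle stands out in front of it, the cover's hinge axis runs along the unit's y at the top of its back, 80 mm behind the origin (x = +80 mm) and 88 mm above the table.
- recess (a point): centre of the mouth of the round 18 mm release hole in the unit's front face, 78 mm left of the middle as the robot sees it (unit's +y) and 45 mm above the table; axes parallel to the unit's, so pressing goes along its +x. The black 16 mm button sits 7 mm inside the mouth.
- release (a joint): travel of the release button, m: 0 out, 0.0065 fully in. Spring: 2.2 N at the start, 5.8 N fully in, plus up to 1 N of latch friction. Past about 0.005 it frees the cover, which pops up by itself to about 0.12 rad and stays there when the button comes out again.
- cover (a joint): angle of the cover, rad: 0 shut and level, 1.6 fully open (stop); its front edge rises. The balance point is at 0.95 rad (54 degrees): below it the cover sinks back when let go, above it the spring lifts it fully open. At the handle it hangs with about 1.2 N when nearly shut, falling to nothing at the balance point, and pulls up with up to 1.7 N beyond.
- handle (a point): middle of the cover's bar handle: a round steel bar 12 mm thick, along the unit's y, free between two posts 106 mm apart, 218 mm from the hinge axis and 42 mm clear in front of the cover's edge. Axes turn with the cover (y along the bar, -x away from the hinge). Shut it is 89 mm above the table, at the balance point 266 mm. A round bar: it can turn between the fingers while the cover rises.
- screwdriver: cross-head screwdriver, 208 mm long, blue handle 30 mm thick and 109 mm long, thin 6.4 mm shaft, 0.13 kg before variation, lying on the table; origin at the middle of its length on its underside, shaft and tip along its own -y, handle from y = -5 to +104 mm, z up.
- driver_grip (a point): grip point on the screwdriver: in the handle's axis, 30 mm from the middle towards the handle's end and 16 mm above the underside; axes as the screwdriver's.
- driver_tip (a point): end of the screwdriver's tip, 106 mm from its middle; as it lies it is 3 mm above the table, that is 13 mm lower than driver_grip and 136 mm ahead of it along -y.
- sanding_block: cork sanding block, 53x97x26 mm, bystander; origin at the centre of its underside
- tape_measure: tape measure lying on its side, 62x73x32 mm, bystander; origin at the centre of its underside
Things that resemble listed ones, but are neither listed nor needed, are in the scene too. There is more than one size of the screwdriver; the one meant has the size given above.

How it is judged (in metres and radians):
On the way, in this order (a step that is already met when the one before it is completed fails the run):
1. the release button is pushed in with the screwdriver (value of joint release above 0.005 m and contact force between screwdriver and release above 0.5 N), for 0.05 s.
2. the gripper has raised the cover past its balance point (value of joint cover above 0.96 rad and contact force between the fingers and cover above 0.5 N), for 0.1 s.
At the end, for the whole second after the job is handed in: The gripper holds the cover still (under 0.03 rad/s) between 0.75 and 0.94 rad, just below the balance point at 0.95, touching it with at least 0.5 N; the screwdriver lies at rest on the table, touching neither the unit nor the fingers (value of joint cover between 0.75 and 0.94 rad and velocity of joint cover between -0.03 and 0.03 rad/s and contact force between the fingers and cover above 0.5 N and contact force between screwdriver and unit below 0.05 N and contact force between screwdriver and the fingers below 0.05 N and height (world z) of driver_grip between 0 and 0.035 m and linear speed of screwdriver below 0.03 m/s); the arm keeps its last pose, push and grip.
It fails at once if the release button is pushed with the fingers (contact force between the fingers and release above 0.5 N).
It fails at once if the cover flies fully open (over 1.45 rad) (value of joint cover above 1.45 rad).
It fails at once if the sanding block is moved over 30 mm (distance of sanding_block from where it was at the start of the episode above 0.03 m).
It fails at once if the tape measure is moved over 30 mm (distance of tape_measure from where it was at the start of the episode above 0.03 m).
It also fails if it takes over 69 s, if anything falls off the work surface, if the arm or the gripper's body presses on something with over 40 N, if the wrist force passes 120 N, or if a joint passes its speed limit or range.

### The arm

A 6-joint arm with a two-finger parallel gripper is mounted at the origin on a cart in front of the work surface, level with it; the furniture and walls round the work are solid. World frame = base frame: x ahead of the robot, y to its left, z up, the work surface at z = 0. Lengths are in mm, angles in rad, forces in N, time in s.
With the tool pointing down it reaches from about 350 to 850 mm from the base axis. Payload 8.1 kg.
Tool frame: the origin (TCP) lies at the very end of the fingers, on their centre line; the grasp point (between the pads) lies robot.pinch_z behind it (robot.pinch_z is the distance from the TCP to the grasp point, in mm); z points along the fingers, y is the line along which they close (so a half turn about z gives the same grasp; the last joint's range is limited). The gripper opens to 85 mm and grips with 20 to 120 N. Pads are 22 mm wide; open, the fingers measure 114 mm over their backs; the gripper's body (76 mm by 85 mm) begins 54 mm behind the grasp point. The pads swing forward as they close: fully open they stand 13 mm farther back than shut.
Start: joints at [-1.343, 0.13, 1.488, -0, 1.523, -0.085], TCP at [184.655, -570.884, 231.292] pointing down, gripper open.
Joint ranges: [-2.96, 2.96], [-0.89, 2.26], [0.02, 2.5], [-1.34, 4.48], [0, 2.73], [-2.66, 2.66]. Speed limits (rad/s): [2.39, 2.39, 2.79, 3.14, 3.14, 3.14].

### API

Orientations are given as a rotation vector (axis times angle).
In Python, from bench import telemetry, grab_frame, order, robot gives the robot as it stands. The module is installed in compiled form; this text tells all that it offers.
- The arm moves only by the tool apply_moves, never from a script. Its arguments are lists of equal length, an entry for each row: "offset": the shift along the tool's x, y, z in units of 750 mm (1.0 is 750 mm), a list of three; "rot": the turn, a rotation vector about the tool's x, y, z in units of 30 degrees (1.0 is 30 degrees), a list of three; "gripper": the opening, from -1 (shut) to 1 (fully open). A call has 1 to 8 rows; each row shifts and turns the commanded pose from where the row before left it, along the tool's axes as they then stand; what a row does not reach is not made up. A row lasts 1/10 s, in which the tool goes at most 50 mm and 8.59 degrees, less where a joint would pass 70% of its speed; a pose out of reach is approached as far as the arm can. A call with a number of a shift or a turn outside -1 to 1 is refused whole. A call with a gripper value outside its range is refused whole. The fingers move at their own pace and stop on an object; the grip force is fixed at half the most. Time passes only in rows, so rows that do not move let the fingers close. It gives the time, the measured TCP pose, the force, the opening and the grip force at its end, in the units of the state.
- telemetry.state(): the state, without advancing time (a new reading comes with each control period).
- grab_frame(name): name is "side" or "top" or "wrist"; returns a dict with "pixels" (384x512x3 uint8, red, green, blue), "vertical_fov" (degrees; the focal length in pixels is half the picture's height over the tangent of half this angle, whatever the lens; pixels are square), "cx", "cy" (the principal point, pixels), "rvec" (rotation vector, rad) and "tvec" (3), from world to camera coordinates, as OpenCV has them. Camera axes: x right, y down, z forward; pixel columns grow to the right and rows downward; lengths in mm; the calibration is good to about 2 mm. A picture is of the moment at which its call begins. There is no depth.
- order.job_done(): hands the job in; it is judged then, once.
The state is a dict: "t": time; "joint_pos": joint angles; "qvel": joint speeds; "tau": joint torques, N m; "ee_pos": TCP position; "tool_rot": TCP orientation; "ft_force": force on the tool from outside, world axes, zero at the start; "torque": the same for the moment, N m; "grip_width": finger opening in mm; "gripper_force": force on a finger pad.
Only numpy, scipy, OpenCV 4.12 (cv2) and the standard library are available. Lean on these libraries where they do the work, as an engineer would, in place of code of your own. Each camera call takes 0.05 s, during which the arm holds its last target. There are 200 camera calls.

## Working session

There is one attempt and no reset: what is moved stays moved. The work goes in short steps, Python scripts to look and compute and a tool call to move; the robot and the scene stay as the last step left them, time stands still between calls to the robot, and variables do not carry over. Pictures are saved under pics/ and viewed, at most 10 in all, crops included, and the job is handed in when it is done.

Besides the shell and the picture viewer there is one more tool, called after ">>>" as a command line: name --argument value ..., lists and objects as JSON in quotes. apply_moves: Moves the arm, as the interface text tells. Shifts and turns lie within -1 to 1; 1 stands for 750 mm of shift or 30 degrees of turn. Its arguments: {"type":"object","properties":{"offset":{"type":"array"},"rot":{"type":"array"},"gripper":{"type":"array"}},"required":["offset","rot","gripper"]}

```bash
mkdir -p pics
cat > h.py <<'E'
import numpy as np, cv2
from scipy.spatial.transform import Rotation as R
from bench import telemetry, grab_frame, order, robot
def snap(name,fn=None,crop=None,scale=1):
    f=grab_frame(name); p=f["pixels"][:,:,::-1]
    np.savez(f'{name}.npz',**{k:np.array(v) for k,v in f.items()})
    if crop: p=p[crop[1]:crop[3],crop[0]:crop[2]]
    if fn: cv2.imwrite('pics/'+fn,cv2.resize(p,None,fx=scale,fy=scale,interpolation=cv2.INTER_CUBIC))
    return f
def K(f):
    F=384/2/np.tan(np.radians(float(f["vertical_fov"]))/2); return np.array([[F,0,float(f["cx"])],[0,F,float(f["cy"])],[0,0,1]])
def ray(f,uv):
    Rm=R.from_rotvec(np.ravel(f["rvec"])).as_matrix(); t=np.ravel(f["tvec"])
    return -Rm.T@t, Rm.T@np.linalg.inv(K(f))@np.array([uv[0],uv[1],1.])
def onz(f,uv,z):
    c,d=ray(f,uv); return c+d*(z-c[2])/d[2]
def proj(f,P):
    return cv2.projectPoints(np.array(P,float).reshape(-1,3),np.ravel(f["rvec"]),np.ravel(f["tvec"]),K(f),None)[0].reshape(-1,2)
E
python3 - <<'E'
from h import *
a=snap('top','top1.png',scale=1.5); b=snap('side','side1.png',scale=1.5)
s=telemetry.state(); print(s, robot.pinch_z)
for f in(a,b): print(f['vertical_fov'],f['cx'],f['cy'],ray(f,(256,192)))
E
```

```text
{'t': 0.1, 'joint_pos': array([-1.34336011e+00,  1.31099489e-01,  1.48916581e+00,  1.41306078e-05,
        1.52297491e+00, -8.53706411e-02]), 'qvel': array([-0.00098117, -0.00114412, -0.00304582, -0.00118941, -0.00141834,
        0.00080679]), 'tau': array([ 1.21473859e-03, -5.70953429e+01, -5.01941442e+01, -2.75341672e-04,
        8.12794460e-03,  2.25054390e-05]), 'ee_pos': array([ 184.57192536, -570.39796167,  230.34355485]), 'tool_rot': array([-3.10162189e+00, -4.89097841e-01,  1.61477247e-04]), 'ft_force': array([ 0.43343775,  0.66041087, -0.95522031]), 'torque': array([ 0.041186  ,  0.03404048, -0.00054521]), 'gripper_force': 0.0, 'grip_width': 85.36565952304997} 18.700000000000003
48.984965037625585 255.9131227572533 190.14329198584502 (array([ 224.43304394,  -67.02832782, 1522.70405887]), array([ 0.15618637, -0.0065968 , -0.98771542]))
57.85206095251454 251.84110065707964 191.66586646695998 (array([-645.44965911, -479.55455195,  605.11383975]), array([ 0.86183565,  0.29835265, -0.41032819]))
```

View pics/top1.png

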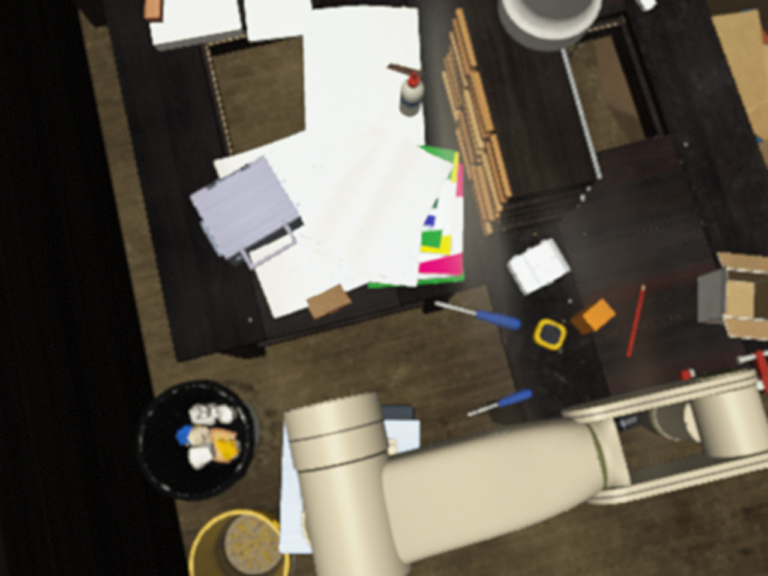

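View pics/side1.png

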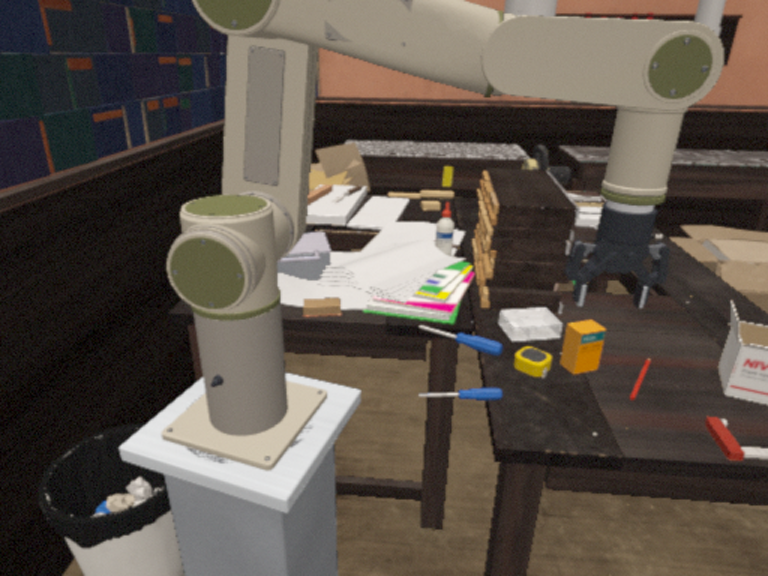

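Top view shows the unit at about (245,207) with its bar at (270,248). There are two blue screwdrivers, at (480,314) and (500,403), and the tape measure is at (550,334). The sanding block is at (328,302). I'll zoom in on the unit and the drivers.

Run:
```python
from h import *
d=np.load('top.npz'); p=d['pixels'][:,:,::-1]
a=p[95:195,115:215]; b=p[190:290,275:375]
m=np.hstack([cv2.resize(q,None,fx=4,fy=4,interpolation=cv2.INTER_CUBIC) for q in(a,b)])
cv2.imwrite('pics/m.png',m)
for nm,uv in dict(bigtip=(437,302),bigend=(520,324),smtip=(469,414),smend=(532,394),tape=(550,334),cork=(328,302)).items(): print(nm,onz(d,np.array(uv)/1.5,10).round())
```

```text
bigtip [ 431. -205.   10.]
bigend [ 380. -405.   10.]
smtip [ 166. -280.   10.]
smend [ 214. -429.   10.]
tape [ 356. -477.   10.]
cork [428.  58.  10.]
```

View pics/m.png

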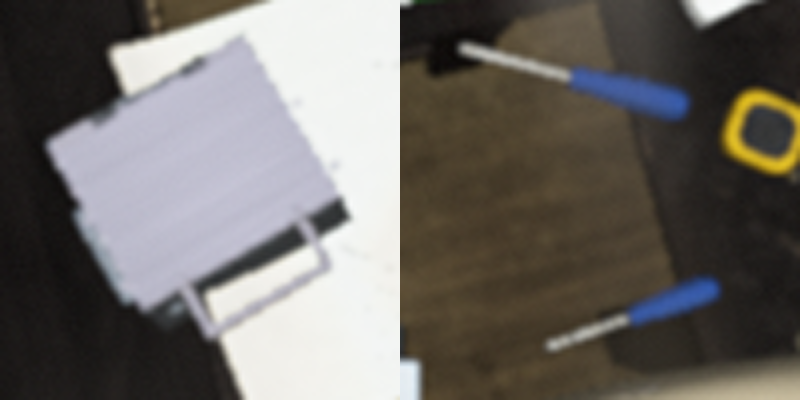

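Run:
```python
from h import *
d=np.load('top.npz')
P=lambda u,v:onz(d,(115+(u-1.5)/4,95+(v-1.5)/4),88)[:2]
hl,hr,fl,fr,bl,br=[P(*q) for q in[(213,331),(325,264),(150,312),(340,195),(47,143),(243,38)]]
print(np.array([hl,hr,fl,fr,bl,br]).round(1))
print('hlen',np.linalg.norm(hl-hr),'w',np.linalg.norm(fl-fr),np.linalg.norm(bl-br),'depth',np.linalg.norm(fl-bl),np.linalg.norm(fr-br))
for a,b in((hl,hr),(fl,fr),(bl,br),): print(np.degrees(np.arctan2(*(a-b)[::-1]))-90)
for a,b in((bl,fl),(br,fr)): print(np.degrees(np.arctan2(*(a-b)[::-1])))
print('hmid',(hl+hr)/2,'fmid',(fl+fr)/2,'bmid',(bl+br)/2)
Q=lambda u,v:onz(d,(275+(u-400-1.5)/4,190+(v-1.5)/4),14)
e=Q(689,106);t=onz(d,(275+(460-401.5)/4,190+(46-1.5)/4),5);print(e,t,np.linalg.norm((e-t)[:2]))
y=(e-t)[:2];y/=np.linalg.norm(y);print('grip',e[:2]-74*y,'or', t[:2]+136*y,'axis',y,np.degrees(np.arctan2(y[1],y[0])))
```

```text
[[499.1 228.8]
 [559.6 134. ]
 [515.2 284. ]
 [621.8 122.9]
 [665.8 382. ]
 [764.9 213.7]]
hlen 112.4885222847938 w 193.18429620092456 195.31577571056113 depth 179.69342694925356 169.50126795553248
32.551039592847246
33.47632811675558
30.477639346617366
33.04554598144602
32.389488718432005
hmid [529.36201653 181.40654304] fmid [568.50267904 203.46057091] bmid [715.38120729 297.85301412]
[ 378.82747139 -404.8620291    14.        ] [ 432.21780111 -199.73897727    5.        ] 211.95752805907412
grip [ 397.46745288 -333.24812619] or [ 397.96053783 -331.35371775] axis [-0.25189164 -0.96775544] -104.58947807728327
```

```bash
cat >> h.py <<'E'
def tool(yd,tilt=0,tax=None):
    """tool down with tool-y heading yd degrees; then tilt (deg) about world axis tax"""
    y=np.array([np.cos(np.radians(yd)),np.sin(np.radians(yd)),0]); z=np.array([0,0,-1.]); M=np.column_stack([np.cross(y,z),y,z])
    if tilt: M=R.from_rotvec(np.radians(tilt)*np.array(tax)).as_matrix()@M
    return M
def plan(p1,M1,n=8,p0=None,M0=None):
    s=telemetry.state()
    if p0 is None: p0=s['ee_pos']
    if M0 is None: M0=R.from_rotvec(s['tool_rot']).as_matrix()
    p0=np.array(p0,float)
    rv=R.from_matrix(M0.T@M1).as_rotvec(); d=(np.array(p1)-p0)/n; M=M0
    print('dist/row',np.linalg.norm(d).round(1),'deg/row',np.degrees(np.linalg.norm(rv)/n).round(2))
    off=[]
    for i in range(n):
        off.append((M.T@d/750).round(4).tolist()); M=M@R.from_rotvec(rv/n).as_matrix()
    print(off); print((np.degrees(rv/n)/30).round(4).tolist())
E
python3 - <<'E'
from h import *
plan([397,-333,150],tool(-14.6))
E
```

```text
dist/row 41.1 deg/row 7.18
[[0.0459, -0.0267, 0.0134], [0.0488, -0.0208, 0.0134], [0.0511, -0.0145, 0.0134], [0.0525, -0.008, 0.0134], [0.0531, -0.0014, 0.0134], [0.0528, 0.0053, 0.0134], [0.0518, 0.0118, 0.0134], [0.0499, 0.0182, 0.0134]]
[-0.0003, -0.0002, -0.2395]
```

>>> apply_moves --offset '[[0.046, -0.027, 0.013], [0.049, -0.021, 0.013], [0.051, -0.0145, 0.013], [0.0525, -0.008, 0.013], [0.053, -0.0015, 0.013], [0.053, 0.005, 0.013], [0.052, 0.012, 0.013], [0.05, 0.018, 0.013]]' --rot '[[0, 0, -0.24], [0, 0, -0.24], [0, 0, -0.24], [0, 0, -0.24], [0, 0, -0.24], [0, 0, -0.24], [0, 0, -0.24], [0, 0, -0.24]]' --gripper '[1, 1, 1, 1, 1, 1, 1, 1]'

```text
t: 0.9
ee_pos: [397.6, -330.9, 152.6]
tool_rot: [-2.478, -1.93, 0.0]
ft_force: [0.9, -0.1, -0.2]
grip_width: 85.5
gripper_force: 0.0
```

Run:
```python
from h import *
f=snap('wrist','w1.png',scale=1.5); s=telemetry.state(); print(s['ee_pos'],s['tool_rot'],ray(f,(256,192)))
e=np.array([378.8,-404.9]);y=np.array([-.252,-.968])
print(proj(f,[[*e,16],[397,-333,16],[*(e-208*y),3]])*1.5)
```

```text
[ 400.16112099 -326.03006062  150.62095771] [-2.46577486 -1.94043178 -0.00476649] (array([ 417.68184611, -253.43911513,  295.73665862]), array([-0.0610644 , -0.30063863, -0.95194003]))
[[376.52528534 378.19150085]
 [376.65557603 276.4636929 ]
 [379.4041103   49.29034771]]
```

View pics/w1.png

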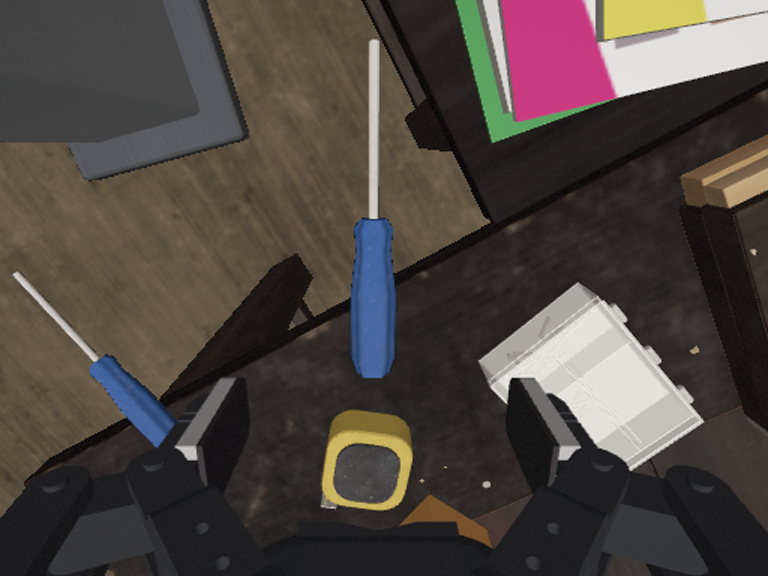

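The driver's tip is at (374,40) and its handle end is at (373,377), within a few pixels of the prediction.

Run:
```python
from h import *
d=np.load('wrist.npz')
e=onz(d,np.array((373,376))/1.5,16)
for z in(3,16):
    t=onz(d,np.array((374,40))/1.5,z); print(z,np.linalg.norm((e-t)[:2]),t)
t=onz(d,np.array((374,40))/1.5,3)
y=(e-t)[:2];y/=np.linalg.norm(y);g=e[:2]-74*y;print('grip',g,t[:2]+136*y,'heading',np.degrees(np.arctan2(y[1],y[0])))
yd=np.degrees(np.arctan2(y[1],y[0]))+90; print(yd)
g=(g+t[:2]+136*y)/2
plan([*g,45],tool(yd),3); print('then down 45 mm')
```

```text
3 211.13405805050064 [ 429.34826256 -198.13206039    3.        ]
16 208.62630738753307 [ 428.83017434 -200.5881645    16.        ]
grip [ 395.23808827 -330.95617675] [ 395.52016931 -329.85776064] heading -104.40272658798877
-14.402726587988766
dist/row 35.3 deg/row 0.28
[[-0.0026, -0.0016, 0.0469], [-0.0025, -0.0016, 0.0469], [-0.0025, -0.0016, 0.0469]]
[-0.0008, -0.003, 0.0089]
then down 45 mm
```

>>> apply_moves --offset '[[-0.0026, -0.0016, 0.047], [-0.0026, -0.0016, 0.047], [-0.0026, -0.0016, 0.047], [0, 0, 0.035], [0, 0, 0.018], [0, 0, 0], [0, 0, 0]]' --rot '[[0, 0, 0.009], [0, 0, 0.009], [0, 0, 0.009], [0, 0, 0], [0, 0, 0], [0, 0, 0], [0, 0, 0]]' --gripper '[0.6, 0.6, 0.6, 0.6, 0.6, 0.6, 0.6]'

```text
t: 1.65
ee_pos: [392.3, -337.8, 8.7]
tool_rot: [2.497, 1.905, 0.0]
ft_force: [-0.3, 0.2, 1.4]
grip_width: 68.2
gripper_force: 0.0
```

>>> apply_moves --offset '[[0.0107, 0, 0.0035], [0, 0, 0.003], [0, 0, 0], [0, 0, 0], [0, 0, 0], [0, 0, 0], [0, 0, 0], [0, 0, 0]]' --rot '[[0, 0, 0], [0, 0, 0], [0, 0, 0], [0, 0, 0], [0, 0, 0], [0, 0, 0], [0, 0, 0], [0, 0, 0]]' --gripper '[0.6, 0.6, -1, -1, -1, -1, -1, -1]'

```text
t: 2.45
ee_pos: [394.2, -329.7, 3.6]
tool_rot: [2.497, 1.906, 0.0]
ft_force: [-1.3, 2.5, 5.8]
grip_width: 26.1
gripper_force: 58.8
```

>>> apply_moves --offset '[[0, 0, -0.02], [0, 0, -0.04], [0, 0, -0.055], [0, 0, -0.055], [0, 0, -0.02], [0, 0, 0], [0, 0, 0]]' --rot '[[0, 0, 0], [0, 0, 0], [0, 0, 0], [0, 0, 0], [0, 0, 0], [0, 0, 0], [0, 0, 0]]' --gripper '[-1, -1, -1, -1, -1, -1, -1]'

```text
t: 3.15
ee_pos: [393.5, -329.1, 144.3]
tool_rot: [-2.496, -1.905, 0.0]
ft_force: [-0.7, 0.1, -2.7]
grip_width: 26.0
gripper_force: 59.3
```

Run:
```python
from h import *
s=telemetry.state(); print(s['ee_pos'],s['grip_width'],s['ft_force'],s['tool_rot'])
plan([380,179,s['ee_pos'][2]],tool(-57.7),13)
```

```text
[ 393.53891811 -329.08377375  144.28267741] 26.01382801669909 [-0.73277544  0.08635822 -2.69915918] [-2.49630271e+00 -1.90537390e+00  2.84295332e-04]
dist/row 39.1 deg/row 3.26
[[0.0499, -0.0151, 0.0], [0.049, -0.0179, 0.0], [0.0479, -0.0207, 0.0], [0.0466, -0.0233, 0.0], [0.0452, -0.026, 0.0], [0.0437, -0.0285, 0.0], [0.042, -0.0309, 0.0], [0.0401, -0.0333, 0.0], [0.0382, -0.0355, 0.0], [0.0361, -0.0376, 0.0], [0.0339, -0.0396, 0.0], [0.0316, -0.0415, 0.0], [0.0292, -0.0432, 0.0]]
[-0.0002, -0.0, 0.1087]
```

>>> apply_moves --offset '[[0.05, -0.015, 0], [0.049, -0.018, 0], [0.048, -0.0205, 0], [0.0465, -0.023, 0], [0.045, -0.026, 0], [0.0435, -0.0285, 0], [0.042, -0.031, 0]]' --rot '[[0, 0, 0.109], [0, 0, 0.109], [0, 0, 0.109], [0, 0, 0.109], [0, 0, 0.109], [0, 0, 0.109], [0, 0, 0.109]]' --gripper '[-1, -1, -1, -1, -1, -1, -1]'

```text
t: 3.85
ee_pos: [384.9, -54.2, 142.6]
tool_rot: [-2.825, -1.367, 0.005]
ft_force: [1.1, -0.3, -0.2]
grip_width: 26.4
gripper_force: 59.4
```

>>> apply_moves --offset '[[0.04, -0.033, 0], [0.038, -0.0355, 0], [0.036, -0.0375, 0], [0.034, -0.0395, 0], [0.0315, -0.0415, 0], [0.029, -0.043, 0], [0, 0, 0], [0, 0, 0]]' --rot '[[0, 0, 0.109], [0, 0, 0.109], [0, 0, 0.109], [0, 0, 0.109], [0, 0, 0.109], [0, 0, 0.108], [0, 0, 0], [0, 0, 0]]' --gripper '[-1, -1, -1, -1, -1, -1, -1, -1]'

```text
t: 4.65
ee_pos: [379.2, 177.9, 142.9]
tool_rot: [3.016, 0.877, -0.008]
ft_force: [0.2, -1.1, -1.4]
grip_width: 25.9
gripper_force: 59.5
```

Run:
```python
from h import *
f=snap('wrist','w2.png',scale=1.5); s=telemetry.state(); print(s['ee_pos'],s['tool_rot'],ray(f,(256,192)))
u=R.from_euler('z',32.3,degrees=True).as_matrix(); o=np.array([646,255,0])
q=lambda *a:o+u@np.array(a)
print('recess,handle L,R,front bottom corners',proj(f,[q(-90,78,45),q(-138,56,89),q(-138,-56,89),q(-90,100,0),q(-90,-100,0)])*1.5)
```

```text
[379.61477128 177.17706722 143.20100971] [ 3.01680993  0.87439235 -0.00663369] (array([448.3733323 , 220.68413249, 285.55995021]), array([-0.25559918, -0.17917189, -0.95019407]))
recess,handle L,R,front bottom corners [[375.45670886 -89.26345291]
 [432.43845091   8.76637277]
 [726.88217461   9.74508658]
 [334.6759328  -48.67785471]
 [709.35704849 -47.44936358]]
```

View pics/w2.png

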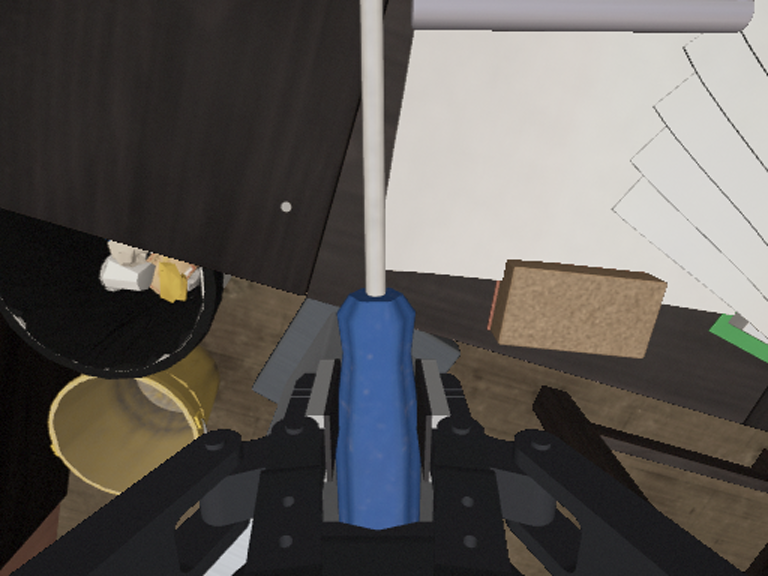

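The bar shows at (412–752, ~15), within 2 mm of the prediction. The shaft runs from (375,295) to (371,0) and its tip is out of view. I'll check the driver's pitch next.

Run:
```python
from h import *
f=np.load('wrist.npz'); im=f['pixels'].astype(float)
k=K(f); print('f',k[0,0])
s=telemetry.state(); M=R.from_rotvec(s['tool_rot']).as_matrix(); p=s['ee_pos']
g=p-M[:,2]*18.7
# shaft edges per row
for v in range(5,190,25):
    r=im[v-2:v+3].mean(0)@[0.2,.2,.6]; seg=r[225:275]; gr=np.gradient(seg)
    # half-level width
    print(v, [int(x) for x in seg[8:36:1]])
a=M[:,0]
for pitch in(0,3,5.5,8):
    d=a*np.cos(np.radians(pitch))-np.array([0,0,1])*np.sin(np.radians(pitch))
    for dz in (0,-5): print(pitch,dz,'junction',proj(f,[g+d*35+[0,0,dz]]).round(1), 'tip top',proj(f,[g+d*136]).round(1))
sd=snap('side','side2.png',crop=(140,100,340,250),scale=4)
for pitch in (0,5.5): 
    d=a*np.cos(np.radians(pitch))-np.array([0,0,1])*np.sin(np.radians(pitch))
    print('side',(proj(sd,[g,g+d*35,g+d*136])-[140,100])*4)
```

```text
f 299.76683136304786
5 [40, 40, 40, 40, 40, 41, 51, 118, 164, 182, 187, 193, 195, 195, 195, 194, 193, 191, 184, 175, 163, 137, 59, 15, 30, 53, 56, 56]
30 [40, 40, 39, 40, 40, 41, 42, 72, 161, 177, 185, 191, 196, 197, 197, 196, 194, 193, 189, 180, 171, 148, 100, 54, 54, 54, 53, 53]
55 [42, 42, 40, 41, 40, 38, 37, 50, 125, 170, 182, 186, 193, 194, 194, 195, 194, 193, 192, 183, 174, 157, 130, 55, 55, 55, 55, 54]
80 [36, 32, 21, 26, 50, 57, 57, 58, 79, 157, 177, 187, 193, 197, 197, 197, 195, 193, 194, 186, 177, 160, 134, 56, 53, 51, 51, 53]
105 [59, 59, 59, 58, 57, 57, 57, 56, 67, 135, 171, 183, 189, 196, 197, 198, 196, 192, 191, 186, 176, 168, 145, 76, 57, 56, 56, 63]
130 [52, 51, 51, 52, 52, 52, 53, 53, 55, 79, 159, 180, 187, 195, 198, 199, 198, 196, 192, 190, 180, 170, 148, 106, 135, 204, 204, 204]
155 [51, 51, 52, 52, 52, 52, 52, 52, 52, 63, 135, 167, 183, 190, 196, 196, 197, 196, 194, 192, 183, 173, 153, 138, 203, 203, 204, 204]
180 [52, 51, 51, 52, 52, 51, 51, 51, 51, 51, 78, 155, 178, 186, 194, 196, 198, 198, 194, 193, 188, 177, 160, 138, 115, 112, 111, 112]
0 0 junction [[251.6 204.2]] tip top [[252.4 -79.4]]
0 -5 junction [[251.6 200.4]] tip top [[252.4 -79.4]]
3 0 junction [[251.6 202.9]] tip top [[252.4 -67.8]]
3 -5 junction [[251.6 199.1]] tip top [[252.4 -67.8]]
5.5 0 junction [[251.6 201.9]] tip top [[252.4 -58.4]]
5.5 -5 junction [[251.6 198.3]] tip top [[252.4 -58.4]]
8 0 junction [[251.6 201.2]] tip top [[252.3 -49.1]]
8 -5 junction [[251.6 197.5]] tip top [[252.3 -49.1]]
side [[152.26500676 272.47695523]
 [151.47435273 259.76921877]
 [149.39255238 226.30961552]]
side [[152.26500676 272.47695523]
 [151.74576888 263.218093  ]
 [150.38330941 238.92320787]]
```

View pics/side2.png

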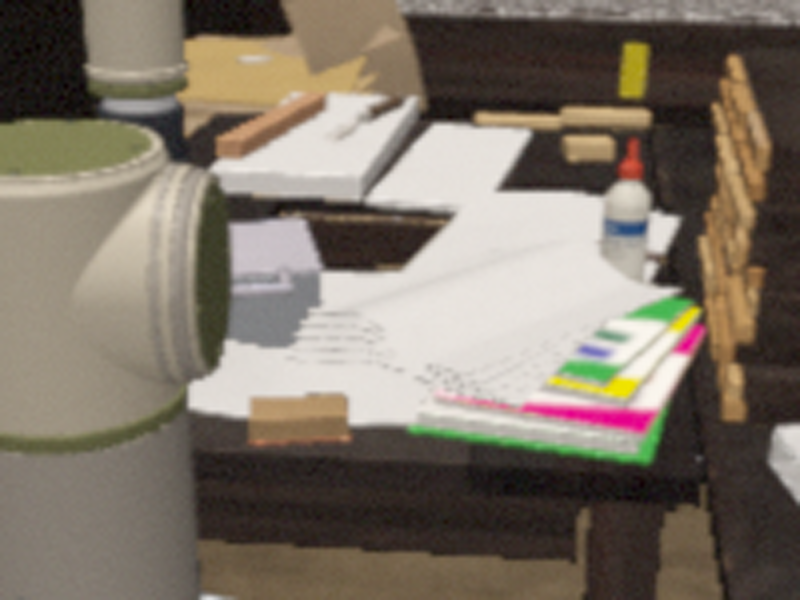

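>>> apply_moves --offset '[[0, 0.0024, 0.035], [0, 0, 0.05], [0, 0, 0.035], [0, 0, 0.01], [0, 0, 0], [0, 0, 0]]' --rot '[[0, 0, 0], [0, 0, 0], [0, 0, 0], [0, 0, 0], [0, 0, 0], [0, 0, 0]]' --gripper '[-1, -1, -1, -1, -1, -1]'

```text
t: 5.35
ee_pos: [383.0, 176.0, 49.1]
tool_rot: [-3.019, -0.871, -0.002]
ft_force: [1.0, 0.2, -0.8]
grip_width: 26.3
gripper_force: 59.5
```

Run:
```python
from h import *
f=snap('wrist','w3.png'); t=snap('top','t3.png',crop=(115,95,215,195),scale=5)
s=telemetry.state(); p=s['ee_pos']; u=R.from_euler('z',32.3,degrees=True).as_matrix()
print(p,u.T@(p-[646,255,0]),s['tool_rot'],s['ft_force'])
tip=p+u@[135.4,2.3,-.6]; print('tip in crop',(proj(t,[tip, np.array([646,255,0])+u@[-92,77,45]])-[115,95])*5)
```

```text
[383.5745068  176.45264965  49.71003575] [-263.79021467   73.83460148   49.71003575] [-3.01823565 -0.87132226 -0.00485227] [ 0.0895252  -0.16421508 -1.67910429]
tip in crop [[244.15704081 425.14116376]
 [218.97449899 384.17544284]]
```

View pics/t3.png

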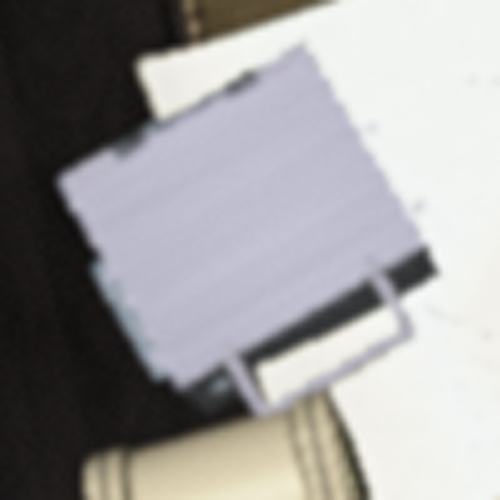

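>>> apply_moves --offset '[[0, -0.0013, 0.005], [0.02, 0, 0], [0, 0, 0], [0, 0, 0], [0, 0, 0], [0, 0, 0]]' --rot '[[0, 0, 0], [0, 0, 0], [0, 0, 0], [0, 0, 0], [0, 0, 0], [0, 0, 0]]' --gripper '[-1, -1, -1, -1, -1, -1]'

```text
t: 6.05
ee_pos: [393.8, 184.9, 44.1]
tool_rot: [3.018, 0.872, -0.0]
ft_force: [-0.4, 0.0, -0.9]
grip_width: 26.5
gripper_force: 59.5
```

```bash
cat > st.py <<'E'
from h import *
s=telemetry.state(); p=s['ee_pos']; u=R.from_euler('z',32.3,degrees=True).as_matrix()
print(p,'unit',(u.T@(p-[646,255,0])).round(1),s['tool_rot'].round(4),'F unit',(u.T@s['ft_force']).round(2),s['t'],s['grip_width'])
E
python3 st.py
python3 - <<'E'
from h import *
f=snap('wrist','w4.png',scale=1.5)
im=f['pixels'].astype(float)
for v in (5,55,105,155):
    r=im[v-2:v+3].mean(0)@[0.2,.2,.6]; print(v,[int(x) for x in r[230:270]])
u=R.from_euler('z',32.3,degrees=True).as_matrix(); o=np.array([646,255,0])
print(proj(f,[o+u@[-138,y,89] for y in(56,-56)]+[o+u@[-90,78,45]]))
E
```

```text
[393.80763284 184.87950097  44.11413769] unit [-250.6   75.5   44.1] [ 3.0181e+00  8.7210e-01 -5.0000e-04] F unit [-0.3   0.22 -0.92] 6.05 26.52655663729035
5 [42, 42, 43, 41, 42, 42, 42, 42, 41, 54, 129, 167, 184, 190, 195, 197, 196, 197, 195, 194, 193, 186, 177, 164, 139, 72, 57, 57, 58, 58, 57, 57, 58, 57, 56, 57, 56, 57, 57, 56]
55 [39, 39, 37, 36, 35, 28, 15, 14, 37, 54, 67, 135, 172, 184, 188, 195, 195, 196, 197, 196, 195, 193, 184, 176, 158, 130, 53, 53, 53, 53, 53, 53, 53, 53, 53, 54, 54, 54, 55, 54]
105 [57, 57, 58, 57, 58, 58, 59, 59, 59, 58, 60, 71, 141, 173, 184, 191, 198, 199, 200, 198, 195, 192, 187, 178, 170, 146, 74, 56, 56, 55, 54, 55, 55, 54, 52, 54, 54, 53, 54, 78]
155 [56, 56, 57, 57, 57, 56, 58, 57, 57, 56, 55, 55, 68, 141, 169, 185, 192, 197, 197, 199, 198, 196, 194, 185, 175, 154, 126, 57, 56, 56, 70, 161, 205, 205, 206, 206, 206, 206, 207, 207]
[[ 318.58838196  -26.44488421]
 [ 722.71866909  -26.46516042]
 [ 242.31008702 -135.1553473 ]]
```

View pics/w4.png

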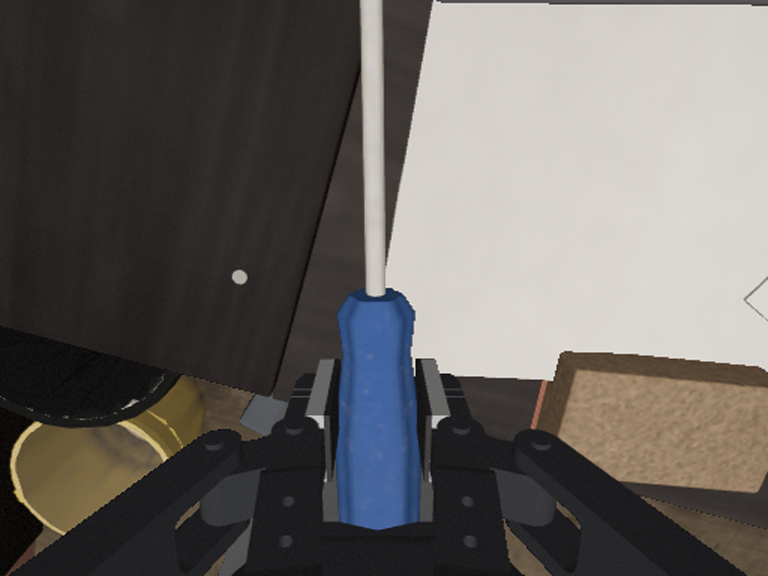

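>>> apply_moves --offset '[[0.016, 0.001, -0.002], [0.014, 0, 0], [0.004, 0, 0], [0.004, 0, 0], [0, 0, 0], [0, 0, 0]]' --rot '[[0, 0, 0], [0, 0, 0], [0, 0, 0], [0, 0, 0], [0, 0, 0], [0, 0, 0]]' --gripper '[-1, -1, -1, -1, -1, -1]'

```text
t: 6.7
ee_pos: [418.6, 199.6, 45.7]
tool_rot: [-3.018, -0.872, -0.0]
ft_force: [-0.0, 0.3, -2.4]
grip_width: 26.7
gripper_force: 59.5
```

```bash
python3 st.py
```

```text
[418.58713992 199.57093112  45.65831282] unit [-221.8   74.7   45.7] [-3.0181e+00 -8.7200e-01 -2.0000e-04] F unit [ 0.12  0.22 -2.39] 6.7 26.659841666733115
```

>>> apply_moves --offset '[[0.003, 0, 0], [0.003, 0, 0], [0, 0, 0], [0, 0, 0]]' --rot '[[0, 0, 0], [0, 0, 0], [0, 0, 0], [0, 0, 0]]' --gripper '[-1, -1, -1, -1]'

```text
t: 7.1
ee_pos: [421.9, 201.7, 45.3]
tool_rot: [3.018, 0.872, -0.002]
ft_force: [-4.5, -2.2, -1.4]
grip_width: 26.6
gripper_force: 59.4
```

```bash
python3 st.py
```

```text
[421.92638519 201.73649443  45.28108677] unit [-217.9   74.7   45.3] [ 3.0179e+00  8.7210e-01 -2.2000e-03] F unit [-4.98  0.49 -1.42] 7.1 26.563359910104413
```

>>> apply_moves --offset '[[0.003, 0, 0], [0.003, 0, 0], [0, 0, 0], [0, 0, 0]]' --rot '[[0, 0, 0], [0, 0, 0], [0, 0, 0], [0, 0, 0]]' --gripper '[-1, -1, -1, -1]'

```text
t: 7.5
ee_pos: [425.7, 204.1, 45.2]
tool_rot: [3.018, 0.872, -0.002]
ft_force: [-4.2, -2.7, -2.0]
grip_width: 26.6
gripper_force: 59.4
```

```bash
python3 st.py
```

```text
[425.69179111 204.12854426  45.24115503] unit [-213.4   74.7   45.2] [ 3.018e+00  8.720e-01 -2.300e-03] F unit [-4.96 -0.06 -1.98] 7.5 26.648067441024313
```

>>> apply_moves --offset '[[0.003, 0, 0], [0.003, 0, 0], [0, 0, 0], [0, 0, 0]]' --rot '[[0, 0, 0], [0, 0, 0], [0, 0, 0], [0, 0, 0]]' --gripper '[-1, -1, -1, -1]'

```text
t: 7.9
ee_pos: [426.4, 204.9, 43.5]
tool_rot: [3.017, 0.872, -0.014]
ft_force: [-13.5, -8.8, -0.6]
grip_width: 25.9
gripper_force: 58.9
```

```bash
python3 st.py;python3 - <<'E'
from h import *
t=snap('top','t4.png',crop=(115,95,215,195),scale=5)
E
```

```text
[426.39107126 204.93759442  43.49266192] unit [-212.4   75.    43.5] [ 3.0166  0.8717 -0.0138] F unit [-16.1   -0.25  -0.56] 7.9 25.85828333962441
```

View pics/t4.png

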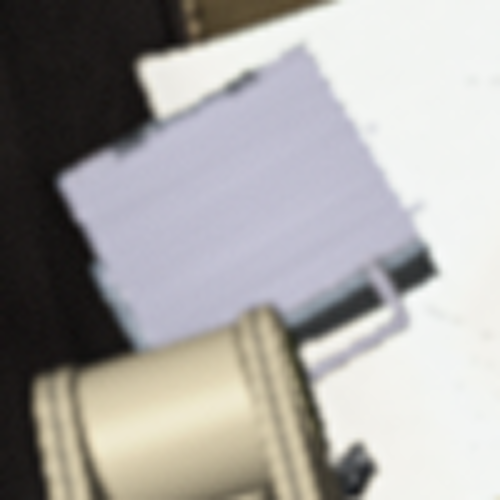

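>>> apply_moves --offset '[[-0.02, 0, 0], [-0.04, 0, 0], [-0.05, 0, 0], [0, 0, -0.05], [0, 0, -0.06], [0, 0, -0.03], [0, 0, 0], [0, 0, 0]]' --rot '[[0, 0, 0], [0, 0, 0], [0, 0, 0], [0, 0, 0], [0, 0, 0], [0, 0, 0], [0, 0, 0], [0, 0, 0]]' --gripper '[-1, -1, -1, -1, -1, -1, -1, -1]'

```text
t: 8.75
ee_pos: [361.3, 163.2, 151.3]
tool_rot: [-3.018, -0.872, -0.005]
ft_force: [-0.8, 0.3, -3.0]
grip_width: 26.2
gripper_force: 59.5
```

```bash
python3 st.py;python3 - <<'E'
from h import *
f=snap('wrist')
im=f['pixels'].astype(float)
for v in (5,105): print(v,[int(x) for x in (im[v-2:v+3].mean(0)@[0.2,.2,.6])[235:262]])
print([int(x) for x in im[185:210,250]@[.2,.2,.6]])
plan([394.2,-329.7,telemetry.state()['ee_pos'][2]],tool(-14.4),13)
E
```

```text
[361.29486469 163.16098775 151.32506925] unit [-289.7   74.5  151.3] [-3.018  -0.872  -0.0048] F unit [-0.54  0.64 -3.  ] 8.75 26.18794811642949
5 [42, 41, 40, 40, 50, 118, 164, 181, 187, 193, 195, 195, 195, 193, 193, 191, 184, 175, 164, 139, 71, 52, 52, 52, 52, 53, 53]
105 [52, 53, 54, 55, 54, 55, 65, 133, 171, 183, 189, 196, 197, 197, 196, 192, 190, 186, 176, 168, 145, 101, 204, 203, 203, 203, 204]
[197, 197, 197, 197, 197, 198, 199, 199, 199, 199, 199, 201, 169, 63, 62, 63, 112, 124, 125, 125, 126, 127, 128, 129, 126]
dist/row 38.0 deg/row 3.34
[[-0.024, 0.0446, -0.0], [-0.0266, 0.0431, -0.0], [-0.029, 0.0415, -0.0], [-0.0314, 0.0397, -0.0], [-0.0337, 0.0378, -0.0], [-0.0358, 0.0358, -0.0], [-0.0378, 0.0337, -0.0], [-0.0397, 0.0314, -0.0], [-0.0415, 0.0291, -0.0], [-0.0431, 0.0266, -0.0], [-0.0446, 0.024, -0.0], [-0.0459, 0.0214, -0.0], [-0.0471, 0.0187, -0.0]]
[0.0, -0.0, -0.1112]
```

Grip is unchanged, so I'm carrying it back to where it lay.

>>> apply_moves --offset '[[-0.024, 0.0445, 0], [-0.0265, 0.043, 0], [-0.029, 0.0415, 0], [-0.0315, 0.0395, 0], [-0.0335, 0.038, 0], [-0.036, 0.036, 0], [-0.038, 0.0335, 0]]' --rot '[[0, 0, -0.111], [0, 0, -0.111], [0, 0, -0.111], [0, 0, -0.111], [0, 0, -0.111], [0, 0, -0.111], [0, 0, -0.111]]' --gripper '[-1, -1, -1, -1, -1, -1, -1]'

```text
t: 9.5
ee_pos: [377.2, -103.6, 148.8]
tool_rot: [-2.776, -1.466, 0.002]
ft_force: [1.3, 0.9, -1.2]
grip_width: 26.3
gripper_force: 59.5
```

>>> apply_moves --offset '[[-0.0395, 0.0315, 0], [-0.0415, 0.029, 0], [-0.043, 0.0265, 0], [-0.0445, 0.024, 0], [-0.046, 0.0215, 0], [-0.047, 0.0185, 0], [0, 0, 0], [0, 0, 0]]' --rot '[[0, 0, -0.111], [0, 0, -0.111], [0, 0, -0.111], [0, 0, -0.111], [0, 0, -0.111], [0, 0, -0.113], [0, 0, 0], [0, 0, 0]]' --gripper '[-1, -1, -1, -1, -1, -1, -1, -1]'

```text
t: 10.3
ee_pos: [392.6, -329.2, 148.3]
tool_rot: [-2.481, -1.92, 0.0]
ft_force: [-0.5, 0.8, -1.6]
grip_width: 26.4
gripper_force: 59.6
```

```bash
python3 st.py;python3 - <<'E'
from h import *
plan([394.2,-329.7,8],tool(-14.4),4)
E
```

```text
[ 392.61687866 -329.19626564  148.27267681] unit [-526.3 -358.4  148.3] [-2.4814e+00 -1.9200e+00  2.0000e-04] F unit [-0.    0.98 -1.64] 10.3 26.406542666117677
dist/row 35.1 deg/row 0.07
[[-0.0001, 0.0007, 0.0468], [-0.0001, 0.0007, 0.0468], [-0.0001, 0.0006, 0.0468], [-0.0001, 0.0006, 0.0468]]
[-0.0016, -0.0011, -0.0011]
```

>>> apply_moves --offset '[[0, 0.001, 0.045], [0, 0.001, 0.05], [0, 0, 0.05], [0, 0, 0.035], [0, 0, 0.004], [0, 0, 0], [0, 0, 0]]' --rot '[[0, 0, 0], [0, 0, 0], [0, 0, 0], [0, 0, 0], [0, 0, 0], [0, 0, 0], [0, 0, 0]]' --gripper '[-1, -1, -1, -1, -1, -1, -1]'

```text
t: 11.0
ee_pos: [396.1, -330.3, 14.3]
tool_rot: [2.48, 1.924, 0.0]
ft_force: [0.1, -0.5, -1.8]
grip_width: 26.2
gripper_force: 59.6
```

>>> apply_moves --offset '[[0, 0, 0.007], [0, 0, 0.003], [0, 0, 0.002], [0, 0, 0.001], [0, 0, 0], [0, 0, 0]]' --rot '[[0, 0, 0], [0, 0, 0], [0, 0, 0], [0, 0, 0], [0, 0, 0], [0, 0, 0]]' --gripper '[-1, -1, -1, -1, -1, -1]'

```text
t: 11.6
ee_pos: [395.3, -330.1, 3.6]
tool_rot: [2.482, 1.925, 0.0]
ft_force: [-0.9, 2.7, 5.1]
grip_width: 26.1
gripper_force: 60.4
```

Same contact as when it was first gripped, so I'll open and lift.

>>> apply_moves --offset '[[0, 0, 0], [0, 0, 0], [0, 0, 0], [0, 0, 0], [0, 0, -0.02], [0, 0, -0.05], [0, 0, -0.05], [0, 0, -0.06]]' --rot '[[0, 0, 0], [0, 0, 0], [0, 0, 0], [0, 0, 0], [0, 0, 0], [0, 0, 0], [0, 0, 0], [0, 0, 0]]' --gripper '[0.6, 0.6, 0.6, 0.6, 0.6, 0.6, 0.6, 0.6]'

```text
t: 12.4
ee_pos: [394.4, -329.2, 139.4]
tool_rot: [-2.481, -1.924, 0.0]
ft_force: [-0.3, -0.8, 0.8]
grip_width: 68.3
gripper_force: 0.0
```

```bash
python3 st.py;python3 - <<'E'
from h import *
f=snap('wrist'); im=f['pixels'].astype(int)
m=((im[:,:,2]>im[:,:,0]+50)).astype(np.uint8); n,l,st,c=cv2.connectedComponentsWithStats(m); print(st[1:][st[1:,4]>100])
g=np.array([395.4,-330.4]);y=np.array([-.249,-.9686]); print(proj(f,[[*(g+74*y),16],[*(g-35*y),12]]))
# unit: cover popped 0.12: bar at unit x = 80-218cos.12, z=88+218 sin.12
u=R.from_euler('z',32.3,degrees=True).as_matrix()
print('bar',np.array([646,255,0])+u@[80-218*np.cos(.12)-2,-.85,0], 88+218*np.sin(.12))
plan([528,180,190],tool(32.3),16)
E
```

```text
[ 394.41556777 -329.2084288   139.35937056] unit [-524.8 -359.4  139.4] [-2.4814e+00 -1.9242e+00  2.0000e-04] F unit [-0.68 -0.56  0.79] 12.4 68.28593627320431
[[ 238  149   31  111 3023]
 [  56  245   63   61 1460]]
[[252.40510983 257.52970383]
 [252.67359174 148.84261944]]
bar [529.44267452 180.30991199   0.        ] 114.09726118898442
dist/row 33.2 deg/row 2.92
[[0.0441, -0.0001, -0.0037], [0.044, 0.0021, -0.0036], [0.0438, 0.0044, -0.0036], [0.0436, 0.0066, -0.0036], [0.0432, 0.0088, -0.0036], [0.0427, 0.011, -0.0036], [0.0421, 0.0132, -0.0035], [0.0413, 0.0153, -0.0035], [0.0405, 0.0174, -0.0035], [0.0396, 0.0194, -0.0035], [0.0385, 0.0214, -0.0035], [0.0374, 0.0233, -0.0035], [0.0362, 0.0252, -0.0034], [0.0348, 0.027, -0.0034], [0.0334, 0.0287, -0.0034], [0.0319, 0.0304, -0.0034]]
[0.0008, 0.0011, -0.0973]
```

>>> apply_moves --offset '[[0.044, 0, -0.012], [0.044, 0.002, -0.012], [0.044, 0.0045, -0.012], [0.0435, 0.0065, -0.01], [0.043, 0.009, -0.01], [0.0425, 0.011, 0], [0.042, 0.013, 0], [0.0415, 0.0155, 0]]' --rot '[[0, 0, -0.097], [0, 0, -0.097], [0, 0, -0.097], [0, 0, -0.097], [0, 0, -0.097], [0, 0, -0.097], [0, 0, -0.097], [0, 0, -0.097]]' --gripper '[-0.05, -0.05, -0.05, -0.05, -0.05, -0.05, -0.05, -0.05]'

```text
t: 13.25
ee_pos: [461.0, -72.6, 181.2]
tool_rot: [2.04, 2.387, 0.001]
ft_force: [0.1, -0.2, 0.5]
grip_width: 40.8
gripper_force: 0.0
```

>>> apply_moves --offset '[[0.0405, 0.0175, 0], [0.0395, 0.0195, 0], [0.0385, 0.0215, 0], [0.0375, 0.0235, 0], [0.036, 0.025, 0], [0.035, 0.027, 0], [0.0335, 0.0285, 0], [0.032, 0.0305, 0]]' --rot '[[0, 0, -0.097], [0, 0, -0.097], [0, 0, -0.097], [0, 0, -0.097], [0, 0, -0.097], [0, 0, -0.097], [0, 0, -0.097], [0, 0, -0.097]]' --gripper '[-0.05, -0.05, -0.05, -0.05, -0.05, -0.05, -0.05, -0.05]'

```text
t: 14.05
ee_pos: [526.6, 183.9, 181.0]
tool_rot: [1.516, 2.751, 0.001]
ft_force: [0.8, 0.1, -0.6]
grip_width: 40.3
gripper_force: 0.0
```

>>> apply_moves --offset '[[0, 0, 0], [0, 0, 0], [0, 0, 0]]' --rot '[[0, 0, 0], [0, 0, 0], [0, 0, 0]]' --gripper '[-0.05, -0.05, -0.05]'

```text
t: 14.35
ee_pos: [526.2, 181.8, 180.3]
tool_rot: [1.521, 2.749, -0.0]
ft_force: [0.1, -0.3, -0.4]
grip_width: 41.1
gripper_force: 0.0
```

```bash
python3 st.py;python3 - <<'E'
from h import *
f=snap('wrist','w5.png',scale=1.5)
u=R.from_euler('z',32.3,degrees=True).as_matrix(); o=np.array([646,255,0])+u@[-2,-.85,0]
for th in(0,.12): print(th,proj(f,[o+u@[80-218*np.cos(th),y,88+218*np.sin(th)] for y in(56,0,-56)])*1.5)
E
```

```text
[526.17764931 181.76071579 180.31795655] unit [-140.4    2.1  180.3] [ 1.5205e+00  2.7487e+00 -3.0000e-04] F unit [-0.08 -0.36 -0.39] 14.35 41.12487728233593
0 [[378.14758748 197.99204312]
 [378.30322303 300.37957053]
 [378.43834804 389.2738882 ]]
0.12 [[381.63561607 204.57944554]
 [381.53523823 317.73515176]
 [381.44944077 414.45444145]]
```

View pics/w5.png

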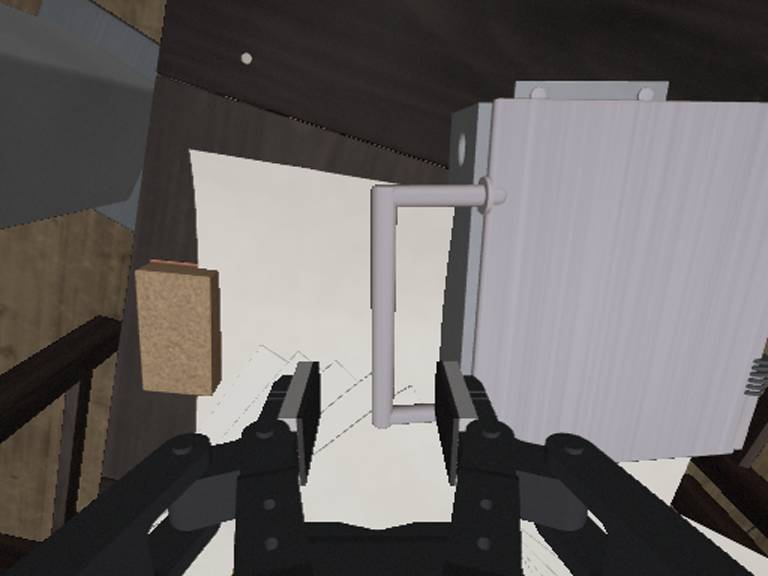

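The image shows the cover popped. The bar is at x≈383 from y≈195 to 415, matching 0.12 rad.

>>> apply_moves --offset '[[0, 0.0036, 0.035], [0, 0, 0.05], [0, 0, 0.024], [0, 0, 0], [0, 0, 0], [0, 0, 0], [0, 0, 0], [0, 0, 0]]' --rot '[[0, 0, 0], [0, 0, 0], [0, 0, 0], [0, 0, 0], [0, 0, 0], [0, 0, 0], [0, 0, 0], [0, 0, 0]]' --gripper '[-0.05, -0.05, -0.05, -0.05, -0.05, -1, -1, -1]'

```text
t: 15.2
ee_pos: [528.4, 183.0, 99.1]
tool_rot: [1.52, 2.749, -0.002]
ft_force: [-3.9, -4.8, 0.5]
grip_width: 9.4
gripper_force: 58.4
```

>>> apply_moves --offset '[[0, 0, 0], [0, 0, 0], [0, 0, 0], [0, 0, 0]]' --rot '[[0, 0, 0], [0, 0, 0], [0, 0, 0], [0, 0, 0]]' --gripper '[-1, -1, -1, -1]'

```text
t: 15.6
ee_pos: [528.4, 183.0, 98.9]
tool_rot: [1.52, 2.749, -0.002]
ft_force: [-3.7, -3.3, 1.2]
grip_width: 9.9
gripper_force: 58.5
```

```bash
python3 st.py
```

```text
[528.37144682 183.01867229  98.94019654] unit [-137.9    2.    98.9] [ 1.5199e+00  2.7491e+00 -2.1000e-03] F unit [-4.85 -0.78  1.24] 15.6 9.928736123443207
```

```bash
cat > arc.py <<'E'
from h import *
import sys
def pose(th):
    phi=(th-.12)/.9*np.radians(30)
    b=np.array([78.5-218*np.cos(th),88+218*np.sin(th)])
    return b+15.2*np.array([-np.sin(phi),-np.cos(phi)]),phi
def rows(t0,t1,n):
    ths=np.linspace(t0,t1,n+1); o=[];
    for a,b in zip(ths,ths[1:]):
        (p,f),(q,g)=pose(a),pose(b); d=q-p
        # tool y at tilt f: (cos f, -sin f) in (unit x,z); tool z: (-sin f,-cos f)
        y=np.array([np.cos(f),-np.sin(f)]);z=np.array([-np.sin(f),-np.cos(f)])
        o.append([0,round(float(d@y)/750,4),round(float(d@z)/750,4)])
    print(o,'rot x',np.degrees(g-f)/30)
def est():
    s=telemetry.state();M=R.from_rotvec(s['tool_rot']).as_matrix();u=R.from_euler('z',32.3,degrees=True).as_matrix()
    b=u.T@(s['ee_pos']-M[:,2]*15.2-[646,255,0])
    print('bar',b.round(1),'theta',np.arctan2(b[2]-88,78.5-b[0]).round(3),'r',np.hypot(b[2]-88,78.5-b[0]).round(1),'tiltdeg',np.degrees(np.arccos(-M[2,2])).round(1),'F',(u.T@s['ft_force']).round(1),s['grip_width'],s['t'])
if len(sys.argv)>1: rows(*map(float,sys.argv[1:3]),int(sys.argv[3]))
est()
E
python3 arc.py .12 1.04 16; python3 arc.py 1.04 .86 4
```

```text
[[0, 0.0018, -0.0165], [0, 0.0022, -0.0165], [0, 0.0026, -0.0164], [0, 0.003, -0.0163], [0, 0.0034, -0.0162], [0, 0.0038, -0.0161], [0, 0.0041, -0.016], [0, 0.0045, -0.0159], [0, 0.0049, -0.0158], [0, 0.0053, -0.0156], [0, 0.0057, -0.0155], [0, 0.006, -0.0153], [0, 0.0064, -0.0151], [0, 0.0068, -0.015], [0, 0.0071, -0.0148], [0, 0.0075, -0.0146]] rot x 0.0638888888888888
bar [-137.9    2.   114.1] theta 0.12 r 217.9 tiltdeg 0.1 F [-4.9 -0.8  1.2] 9.928736123443207 15.6
[[0, -0.0055, 0.0116], [0, -0.0053, 0.0117], [0, -0.0051, 0.0118], [0, -0.0049, 0.0119]] rot x -0.05000000000000007
bar [-137.9    2.   114.1] theta 0.12 r 217.9 tiltdeg 0.1 F [-4.9 -0.8  1.2] 9.928736123443207 15.6
```

>>> apply_moves --offset '[[0, 0.0018, -0.0165], [0, 0.0022, -0.0165], [0, 0.0026, -0.0164], [0, 0.003, -0.0163], [0, 0, 0], [0, 0, 0]]' --rot '[[0.064, 0, 0], [0.064, 0, 0], [0.064, 0, 0], [0.064, 0, 0], [0, 0, 0], [0, 0, 0]]' --gripper '[-1, -1, -1, -1, -1, -1]'

```text
t: 16.2
ee_pos: [536.3, 188.0, 147.7]
tool_rot: [-1.486, -2.688, 0.184]
ft_force: [-4.6, -5.3, 2.3]
grip_width: 9.8
gripper_force: 59.1
```

```bash
python3 arc.py
```

```text
bar [-126.5    2.   162.8] theta 0.35 r 218.2 tiltdeg 7.8 F [-6.7 -2.   2.3] 9.832724821243014 16.2
```

Tracking well (0.35 rad).

>>> apply_moves --offset '[[0, 0.0034, -0.0162], [0, 0.0038, -0.0161], [0, 0.0041, -0.016], [0, 0.0045, -0.0159], [0, 0.0049, -0.0158], [0, 0.0053, -0.0156], [0, 0, 0], [0, 0, 0]]' --rot '[[0.064, 0, 0], [0.064, 0, 0], [0.064, 0, 0], [0.064, 0, 0], [0.064, 0, 0], [0.064, 0, 0], [0, 0, 0], [0, 0, 0]]' --gripper '[-1, -1, -1, -1, -1, -1, -1, -1]'

```text
t: 17.0
ee_pos: [565.8, 206.2, 214.5]
tool_rot: [-1.428, -2.579, 0.439]
ft_force: [-7.1, -6.4, 6.9]
grip_width: 9.5
gripper_force: 59.7
```

```bash
python3 arc.py
```

```text
bar [-88.8   1.6 228.9] theta 0.7 r 218.7 tiltdeg 19.3 F [-9.4 -1.6  6.9] 9.53360142598737 17.0
```

>>> apply_moves --offset '[[0, 0.0053, -0.0157], [0, 0.0056, -0.0156], [0, 0.006, -0.0154], [0, 0.0064, -0.0152], [0, 0.0067, -0.015], [0, 0.007, -0.0148], [0, 0, 0], [0, 0, 0]]' --rot '[[0.064, 0, 0], [0.064, 0, 0], [0.064, 0, 0], [0.064, 0, 0], [0.064, 0, 0], [0.064, 0, 0], [0, 0, 0], [0, 0, 0]]' --gripper '[-1, -1, -1, -1, -1, -1, -1, -1]'

```text
t: 17.8
ee_pos: [611.5, 234.7, 264.5]
tool_rot: [-1.359, -2.454, 0.675]
ft_force: [0.3, -5.0, 1.6]
grip_width: 9.4
gripper_force: 59.6
```

```bash
python3 arc.py 1.04 .85 4
```

```text
[[0, -0.0058, 0.0122], [0, -0.0056, 0.0124], [0, -0.0053, 0.0125], [0, -0.0051, 0.0126]] rot x -0.05277777777777771
bar [-32.2   1.2 277.6] theta 1.042 r 219.6 tiltdeg 30.7 F [-2.4 -4.4  1.6] 9.399913141924046 17.8
```

>>> apply_moves --offset '[[0, 0, 0], [0, -0.0058, 0.0122], [0, -0.0056, 0.0124], [0, -0.0053, 0.0125], [0, -0.0051, 0.0126], [0, 0, 0], [0, 0, 0], [0, 0, 0]]' --rot '[[0, 0, 0], [-0.053, 0, 0], [-0.053, 0, 0], [-0.053, 0, 0], [-0.053, 0, 0], [0, 0, 0], [0, 0, 0], [0, 0, 0]]' --gripper '[-1, -1, -1, -1, -1, -1, -1, -1]'

```text
t: 18.6
ee_pos: [584.7, 218.0, 239.6]
tool_rot: [-1.398, -2.527, 0.544]
ft_force: [4.1, -3.8, -1.1]
grip_width: 9.4
gripper_force: 60.2
```

>>> apply_moves --offset '[[0, 0, 0], [0, 0, 0], [0, 0, 0], [0, 0, 0], [0, 0, 0]]' --rot '[[0, 0, 0], [0, 0, 0], [0, 0, 0], [0, 0, 0], [0, 0, 0]]' --gripper '[-1, -1, -1, -1, -1]'

```text
t: 19.1
ee_pos: [584.7, 218.0, 239.6]
tool_rot: [-1.398, -2.527, 0.545]
ft_force: [3.6, -4.3, -0.8]
grip_width: 9.4
gripper_force: 60.2
```

```bash
python3 arc.py
python3 - <<'E'
from h import *
f=snap('top'); im=f['pixels'].astype(int)
print(telemetry.state()['qvel'].round(4), telemetry.state()['gripper_force'])
m=((im[:,:,2]>im[:,:,0]+50)).astype(np.uint8); n,l,st,c=cv2.connectedComponentsWithStats(m); print(st[1:][st[1:,4]>30])
g=np.array([395.4,-330.4]);y=np.array([-.249,-.9686]); print(proj(f,[[*(g+74*y),16],[*(g-35*y),12]]))
E
```

```text
bar [-65.3   1.5 253.5] theta 0.855 r 219.2 tiltdeg 24.3 F [ 0.7 -5.6 -0.8] 9.38124484432151 19.1
[-0.0004  0.0024 -0.0008 -0.0007  0.0006 -0.0011] 60.21209120750427
[[283 143   7   8  40]
 [318 207  30  12 181]
 [332 259  23  12 132]]
[[346.23638996 216.57562209]
 [316.60459251 208.87418719]]
```

The cover is held still at about 0.855 rad, and the screwdriver lies where it started. Handing in.

```bash
python3 -c "
from bench import order; print(order.job_done())"
```

```text
the job is handed in; nothing more can be done
None
```

I handed the job in at about 19 s with the gripper holding the cover still at about 0.855 rad (by arm pose). Before that, the screwdriver pressed the button in and the cover popped up, the screwdriver went back to where it lay, and the cover was raised to about 1.04 rad. The hand-in gave no verdict.

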